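# Sort the solid nip rollers from the hollow idlers

### The arm

A 7-joint arm with a two-finger parallel gripper is mounted at the origin on the work surface. World frame = base frame: x ahead of the robot, y to its left, z up, the work surface at z = 0. Lengths are in m, angles in degrees, forces in N, time in s.
With the tool pointing down it reaches from about 0.425 to 0.975 m from the base axis. Payload 16.7 kg.
Tool frame: the origin (TCP) lies at the very end of the fingers, on their centre line; the grasp point (between the pads) lies 19 mm behind it; z points along the fingers, y is the line along which they close (so a half turn about z gives the same grasp; the last joint's range is limited). The gripper opens to 85 mm and grips with 20 to 120 N. Pads are 22 mm wide; open, the fingers measure 114 mm over their backs; the gripper's body (76 mm by 85 mm) begins 54 mm behind the grasp point. The pads swing forward as they close: fully open they stand 13 mm farther back than shut.
Start: joints at [-81.618, 24.414, 4.234, 92.017, -1.954, 63.644, -3.845], TCP at [0.197, 0.646, 0.231] pointing down, gripper open.
Joint ranges: [-163.25, 163.25], [-28.42, 122.38], [-70.27, 78.77], [12.13, 141.07], [-58.53, 238.53], [9.26, 117.41], [-156.51, 156.51]. Speed limits (degrees/s): [108.29, 108.29, 136.94, 136.94, 172.46, 172.46, 172.46].

### API

Orientations are given as a 3x3 rotation matrix whose columns are the frame's x, y, z axes.
In Python, from cell import bot gives the robot as it stands.
- The arm moves only by the tool step_arm, never from a script. Its argument "steps" is a list that holds one entry, the list of rows, each a list of 5 numbers: the gripper's target within -1 to 1 (shut at 1, half-way at 0, fully open at -1), then the shift along the tool's x, y, z in mm, then the turn about the tool's z in units of 8 degrees (1.0 is 8 degrees). A call has 1 to 12 rows; each row shifts and turns the commanded pose from where the row before left it, along the tool's axes as they then stand; what a row does not reach is not made up. A row lasts 1/8 s, in which the tool goes at most 62.5 mm and 10.7 degrees, less where a joint would pass 70% of its speed; a pose out of reach is approached as far as the arm can. A call is refused whole if a number of a shift passes 62.5 or a number of a turn 1, either way. A call with a gripper value outside its range is refused whole. The fingers move at their own pace and stop on an object; "squeeze" is the grip in N (left out, the last holds). Time passes only in rows, so rows that do not move let the fingers close. It gives the time, the measured TCP pose, the force, the opening and the grip force at its end, in the units of the state.
- bot.sense(): the state, without advancing time (a new reading comes with each control period).
- bot.snapshot(name): name is "scene" or "top"; returns a dict with "color" (384x512x3 uint8, blue, green, red), "depth" (384x512 float32, m along the optical axis (not along the pixel's ray), 0 where there is no reading), "fx", "fy", "cx", "cy" (pixels), "k1" (the pictures are not rectified: a ray, as slopes to the right and down, at radius r is drawn at 1 + k1 r^2 times it, then the intrinsics apply), "rvec" (rotation vector, rad) and "tvec" (3), from world to camera coordinates, as OpenCV has them. Camera axes: x right, y down, z forward; pixel columns grow to the right and rows downward; lengths in m; the calibration is good to about 2 mm. A picture is of the moment at which its call begins.
- bot.close_job(): hands the job in; it is judged then, once.
The state is a dict: "time": time; "q": joint angles; "joint_velocities": joint speeds; "joint_torque": joint torques, N m; "ee_pos": TCP position; "ee_rot": TCP orientation; "wrist_force": force on the tool from outside, world axes, zero at the start; "moment": the same for the moment, N m; "width": finger opening in m; "gripper_force": force on a finger pad.
Only numpy, scipy, OpenCV 4.12 (cv2) and the standard library are available. Lean on these libraries where they do the work, as an engineer would, in place of code of your own. Each camera call takes 0.05 s, during which the arm holds its last target. There are 200 camera calls.

### The job

The three rollers on the grey rests look the same, but each is either solid or hollow, which can be felt by lifting one end a little by its journal. Roll each roller gently over the ramp into a tray so that it lies settled in the trough: solid rollers into the tray marked by the red strip on the bench before it, hollow ones into the tray marked by the blue strip. Do not pick a roller right up, stand it on end or let it run fast, and leave the other things on the bench where they are.

Things in the scene. Friction and masses are not known exactly. Their poses are not given: they have to be found in the camera images.
- roller_a_mid (a point): Centre of an ivory nylon roller with two thin blue bands, lying down: body 90 mm diameter (too fat to grip) and 120 mm long; from each end a bare steel journal of 16 mm diameter sticks out 28 mm on the axis (journal middles 74 mm either side of the centre). This point's y axis is the roller's axis; x and z turn as it rolls. On its rest the centre is 47 mm above the bench.
- roller_b_mid (a point): Centre of a second roller of just the same looks and size. Each of the three is either solid, about 0.95 kg, or hollow, about 0.22 kg; the numbers of each are not told. Lifting one journal 15 mm (it swings 5 mm inwards) while the other end stays down takes under half the weight: some 2.8 to 4.7 N or 0.7 to 1.5 N, gripped lightly (10 to 16 N; a hard grip can add 2 N to both).
- roller_c_mid (a point): Centre of a third roller of just the same looks and size. The three lie side by side, each across the robot's view (axis about along y, turned by up to 0.15 rad or so), at least 25 mm clear between neighbouring journals; which lies where varies.
- near_tray: Folded aluminium roller tray, 760 mm long in y, 120 mm deep, between the robot and the rests; a roller enters over its open +x side, rolled towards the robot. Origin: on the bench under the middle of its shallow V trough, which runs along the tray's y; a seated roller's centre is 47 mm above the bench, over the trough's middle line. The back wall, 60 mm high, stands 51 mm beyond (-x).
- far_tray: The like tray beyond the rests, entered over its open -x side, rolled away from the robot; back wall at +x. Origin as for the near tray. In both a ramp starts 70 mm before the trough's middle, rises 5 mm to a crest 25 mm before it and drops 4 mm into the trough, where a roller settles by itself, rocking for a second or two. Rollers may lie up to 310 mm either side of the middle.
- red_strip: Strip of red marking tape, 22 mm by 400 mm long in y, 1 mm thick, stuck on the bench along the open side of one tray, just before its ramp, 84 mm from the trough's middle. It marks the tray for solid rollers; which tray has it varies. Origin: its middle. Rollers may roll over it.
- blue_strip: Strip of blue marking tape of the same size on the bench along the open side of the other tray, which is for hollow rollers. Origin: its middle.
- rest_a: Grey rest pad under roller a, 84 mm (x) by 130 mm (y), fixed; the other two rollers lie on like pads. A shallow V groove along its y axis, between ridges 3.5 mm high 18 mm either side, keeps the roller there; pushed level with a few newtons it rolls out either way, and then runs easily on the bench. Origin at the middle, on the bench.
- wash_bottle: White wash bottle with a red cap, 60 mm diameter, 135 mm high, left (+y) of the rests; a bystander, to be left where it is. Origin at the centre of its underside.
- tape_roll: Roll of brown tape lying flat, 92 mm diameter, 24 mm high, left (+y) of the rests; a bystander, to be left where it is. Origin at the centre of its underside.
- grease_jar: Small white jar with a blue lid, 60 mm diameter, 50 mm high, right (-y) of the rests; a bystander, to be left where it is. Origin at the centre of its underside.
- caliper: Steel caliper lying flat, 200 mm long, 12 mm high, right (-y) of the rests; a bystander, to be left where it is. Origin at the centre of its underside.
Not all that is in view belongs to the job. What is shaped like the part that bears roller_c_mid but brown or pink is not meant.

How it is judged:
By the outcome, as a careful person would: the job done as asked, in the order asked, and still so for the second after the job is handed in, with the robot touching nothing.
It also fails if it takes over 72 s, if anything falls off the work surface, if the arm or the gripper's body presses on something with over 40 N, if the wrist force passes 120 N, or if a joint passes its speed limit or range.

## Working session

There is one attempt and no reset: what is moved stays moved. The work goes in short steps, Python scripts to look and compute and a tool call to move; the robot and the scene stay as the last step left them, time stands still between calls to the robot, and variables do not carry over. Pictures are saved under pics/ and viewed, at most 10 in all, crops included, and the job is handed in when it is done.

Besides the shell and the picture viewer there is one more tool, called after ">>>" as a command line: name --argument value ..., lists and objects as JSON in quotes. step_arm: Moves the arm, as the interface text tells. Its arguments: {"type":"object","properties":{"steps":{"type":"array","items":{"type":"array","items":{"type":"array","items":{"type":"number"}}}},"squeeze":{"type":"number"}},"required":["steps"]}

```bash
mkdir -p pics; cat > h.py <<'E'
import numpy as np, cv2
from cell import bot
def snap(n):
    s=bot.snapshot(n); return s
def und(s,uv):
    uv=np.atleast_2d(np.float64(uv)); K=np.array([[s['fx'],0,s['cx']],[0,s['fy'],s['cy']],[0,0,1.]])
    return cv2.undistortPoints(uv.reshape(-1,1,2),K,np.array([s['k1'],0,0,0.])).reshape(-1,2)
def plane(s,uv,z):
    R=cv2.Rodrigues(np.float64(s['rvec']))[0]; t=np.float64(s['tvec']).ravel()
    d=np.c_[und(s,uv),np.ones(len(np.atleast_2d(uv)))]@R; c=-R.T@t
    return c+d*((z-c[2])/d[:,2])[:,None]
def cloud(s):
    h,w=s['depth'].shape; u,v=np.meshgrid(np.arange(w),np.arange(h)); n=und(s,np.c_[u.ravel(),v.ravel()])
    R=cv2.Rodrigues(np.float64(s['rvec']))[0]; t=np.float64(s['tvec']).ravel()
    P=np.c_[n,np.ones(len(n))]*s['depth'].reshape(-1,1)
    return ((P-t)@R).reshape(h,w,3)
E
python3 - <<'E'
from h import *
for n in('scene','top'):
    s=snap(n); cv2.imwrite(f'pics/{n}0.png',s['color']); print(n,s['fx'],s['k1'],(-cv2.Rodrigues(np.float64(s['rvec']))[0].T@np.ravel(s['tvec'])))
print(bot.sense())
E
```

```text
scene 436.37093792341096 -0.028454692744866113 [ 1.28839711 -0.69494464  0.8273163 ]
top 427.71554146056195 0.03386689297721455 [ 0.37536067 -0.00285768  1.53312629]
{'time': 0.1, 'q': array([-81.61566645,  24.44529254,   4.22859811,  92.04510574,
        -1.95263198,  63.64283849,  -3.84276765]), 'joint_velocities': array([ 0.06152623, -0.06762284, -0.0153587 , -0.06350509,  0.12361282,
        0.01988319,  0.07476742]), 'joint_torque': array([ 8.25896423e-03, -9.51542974e+01,  3.77157345e+00, -4.64409006e+01,
        1.97918649e-02,  6.42903848e-03, -3.54231690e-05]), 'ee_pos': array([0.1966883 , 0.64536098, 0.23071486]), 'ee_rot': array([[-9.56575471e-01,  2.91484664e-01, -2.43330179e-04],
       [ 2.91484757e-01,  9.56574908e-01, -1.03986456e-03],
       [-7.03410275e-05, -1.06563597e-03, -9.99999430e-01]]), 'wrist_force': array([0.15872308, 0.10117074, 0.40458389]), 'moment': array([ 0.00399531,  0.00697382, -0.02955057]), 'gripper_force': 0.0, 'width': 0.08542103144806129}
```

View pics/scene0.png

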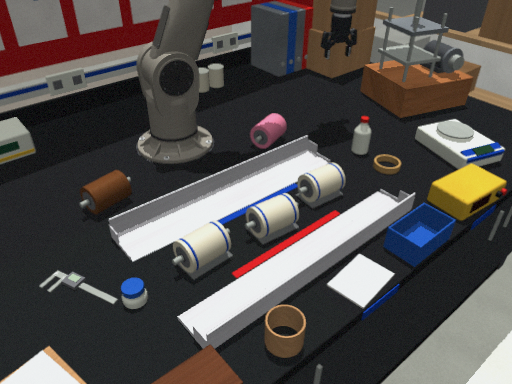

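View pics/top0.png

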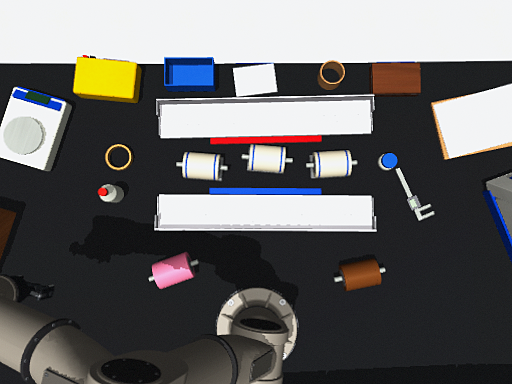

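The top view shows three ivory rollers at about (202,166), (267,158) and (332,163). The red strip (266,140) is at the far tray and the blue strip (266,191) is at the near tray.
Lookalikes are the pink roller (172,270), the brown roller (361,272), the brown ring (331,74) and the tape (119,157). I choose the three ivory, blue-banded ones on the grey rests.

```bash
cat > meas.py <<'E'
from h import *
from scipy.optimize import least_squares
def rollers(show=True):
    out=[];s=snap('top');C=cloud(s); t=snap('scene');D=cloud(t)
    ok=(C[...,2]>0.066)&(C[...,2]<0.11)&(C[...,0]>.4)&(C[...,0]<.95)&(abs(C[...,1])<.4)
    hsv=cv2.cvtColor(s['color'],cv2.COLOR_BGR2HSV); ok&=(s['depth']>0)
    n,l,st,ce=cv2.connectedComponentsWithStats(ok.astype('uint8'))
    for i in range(1,n):
        if st[i,4]<150: continue
        P=C[l==i]; m=P.mean(0)
        Q=D.reshape(-1,3); Q=Q[(abs(Q[:,0]-m[0])<.07)&(abs(Q[:,1]-m[1])<.062)&(Q[:,2]>.065)]
        A=P
        f=lambda p:np.hypot((A[:,0]-p[0]-p[1]*(A[:,1]-m[1]))*np.cos(np.arctan(p[1])),A[:,2]-p[2])-.045
        r=least_squares(f,[m[0],0,.047],loss='soft_l1',f_scale=.002)
        a=r.x[1]; ys=(P[:,1]-m[1])+a*(P[:,0]-m[0]); lo,hi=np.percentile(ys,[1,99]); yc=m[1]+(lo+hi)/2
        out.append((r.x[0]+a*(yc-m[1]),yc,r.x[2],-np.degrees(np.arctan(a))))
        if show: print('px',ce[i].round(),'x %.4f y %.4f z %.4f yaw %.2f len %.3f'%(*out[-1],hi-lo))
    return s,t,out
def blob(s,lo,hi,z,xr):
    h=cv2.cvtColor(s['color'],cv2.COLOR_BGR2HSV); m=cv2.inRange(h,lo,hi); v,u=np.nonzero(m); p=plane(s,np.c_[u,v],z)
    return p[(p[:,0]>xr[0])&(p[:,0]<xr[1])&(abs(p[:,1])<.25)]
if __name__=='__main__':
    s,t,o=rollers()
    for n,a,b in(('red',(0,150,100),(8,255,255)),('blue',(105,180,80),(130,255,255))):
        p=blob(s,a,b,.001,(.5,.85)); p=p[abs(p[:,0]-np.median(p[:,0]))<.02]; c=p.mean(0); print(n,c.round(4),'slope',np.polyfit(p[:,1],p[:,0],1)[0].round(4),len(p))
    C=cloud(s)
    for y in(-.3,0,.3):
        m=abs(C[...,1]-y)<.01; q=C[m]; q=q[(q[:,2]>.03)&(q[:,2]<.065)&(q[:,0]>.4)]; print(y,[ (round(k,3),int(((q[:,0]//.01)*.01==k).sum())) for k in np.unique((q[:,0]//.01)*.01)])
    crop=s['color'][120:215,140:390]; cv2.imwrite('pics/crop.png',cv2.resize(crop,None,fx=3.1,fy=3.1,interpolation=2))
E
python3 meas.py
```

```text
px [266. 157.] x 0.5931 y -0.0396 z 0.0474 yaw -4.82 len 0.118
px [332. 163.] x 0.5727 y -0.2649 z 0.0477 yaw 2.86 len 0.123
px [200. 165.] x 0.5679 y 0.1866 z 0.0474 yaw -4.77 len 0.120
red [ 0.6745 -0.061   0.001 ] slope -0.0051 77
blue [0.5979 0.0179 0.001 ] slope -0.0051 49
-0.3 [(np.float64(0.53), 9), (np.float64(0.61), 6), (np.float64(0.8), 17), (np.float64(0.85), 5), (np.float64(0.86), 2), (np.float64(0.87), 2), (np.float64(0.88), 4), (np.float64(0.89), 7), (np.float64(0.9), 9), (np.float64(0.91), 14), (np.float64(0.92), 8)]
0 [(np.float64(0.55), 7), (np.float64(0.63), 1), (np.float64(0.64), 2), (np.float64(0.8), 21)]
0.3 [(np.float64(0.79), 16), (np.float64(0.84), 19), (np.float64(0.85), 1), (np.float64(0.86), 1), (np.float64(0.87), 1), (np.float64(0.88), 2), (np.float64(0.9), 3), (np.float64(0.91), 4), (np.float64(0.92), 1), (np.float64(0.93), 6), (np.float64(0.94), 17)]
```

View pics/crop.png

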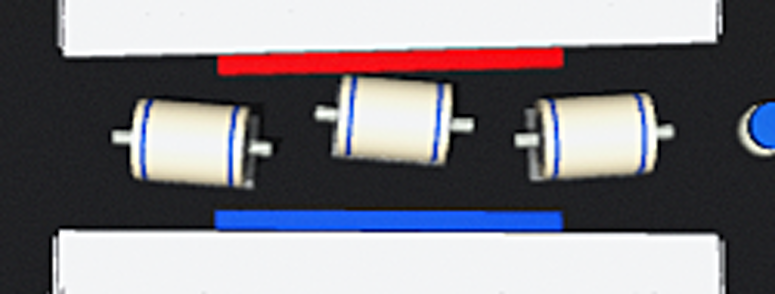

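The crop confirms that the chosen objects are ivory with two blue bands and steel journals, on grey pads. Next I measure the strips and trays properly.

```bash
python3 - <<'E'
from h import *
for n in('top',):
    s=snap(n);h=cv2.cvtColor(s['color'],cv2.COLOR_BGR2HSV)
    for nm,m in(('red',cv2.inRange(h,(0,150,100),(8,255,255))|cv2.inRange(h,(172,150,100),(180,255,255))),('blue',cv2.inRange(h,(105,180,80),(130,255,255)))):
        k,l,st,ce=cv2.connectedComponentsWithStats(m)
        i=[j for j in range(1,k) if 90<st[j,2]<130 and st[j,3]<14][0]
        v,u=np.nonzero(l==i);p=plane(s,np.c_[u,v],.001);sl=np.polyfit(p[:,1],p[:,0],1)[0]
        print(nm,p[:,:2].mean(0).round(4),'yaw',-np.degrees(np.arctan(sl)).round(2),np.ptp(p[:,1]).round(3))
    C=cloud(s);
    for lo,hi in((.3,.47),(.7,.9)):
        q=C.reshape(-1,3);q=q[(q[:,2]>.045)&(q[:,2]<.066)&(q[:,0]>lo)&(q[:,0]<hi)&(abs(q[:,1]+.03)<.36)]
        if len(q)>20: print('wall',np.median(q,0).round(3),len(q),q[:,1].min(),q[:,1].max())
E
```

```text
red [ 0.6672 -0.0386] yaw 0.93 0.402
blue [ 0.4809 -0.0424] yaw -0.73 0.402
wall [ 0.345 -0.035  0.063] 236 -0.38944883291335297 0.32871927678307117
wall [0.806 0.029 0.059] 615 -0.3897231299166205 0.32884541229112374
```

>>> step_arm --steps '[[[-1,0,0,0,0]]]' --squeeze 12

```text
time: 0.38
ee_pos: [0.1967, 0.6456, 0.2312]
ee_rot: [[-0.957, 0.291, -0.0], [0.291, 0.957, -0.0], [0.0, -0.0, -1.0]]
wrist_force: [-0.2, -0.2, 0.0]
width: 0.0851
gripper_force: 0.0
```

>>> step_arm --steps '[[[-1,-47.3,-26,8,0],[-1,-47.3,-26,8,0],[-1,-47.3,-26,8,0],[-1,-47.3,-26,8,0],[-1,-47.3,-26,8,0],[-1,-47.3,-26,8,0],[-1,-47.3,-26,8,0],[-1,-47.3,-26,8,0],[-1,-47.3,-26,8,0],[-1,-47.3,-26,8,0],[-1,0,0,0,1],[-1,0,0,0,1]]]'

```text
time: 1.88
ee_pos: [0.5739, 0.258, 0.1511]
ee_rot: [[-0.836, 0.549, -0.0], [0.549, 0.836, -0.0], [0.0, -0.0, -1.0]]
wrist_force: [0.2, 1.0, 0.3]
width: 0.0855
gripper_force: 0.0
```

>>> step_arm --steps '[[[-1,0,0,0,1],[-1,0,0,0,1],[-1,0,0,0,1],[-1,0,0,0,1],[-1,0,0,0,1],[-1,0,0,0,1],[-1,0,0,0,1],[-1,0,0,0,0.73],[-1,0,0,0,0]]]'

```text
time: 3.0
ee_pos: [0.5733, 0.2592, 0.1513]
ee_rot: [[0.083, 0.997, -0.0], [0.997, -0.083, -0.0], [-0.0, -0.0, -1.0]]
wrist_force: [0.3, 0.3, -0.7]
width: 0.0855
gripper_force: 0.0
```

>>> step_arm --steps '[[[0.2,0,0,40,0],[0.2,0,0,40,0],[0.2,1,0,25,0],[0.2,0,0,14,0],[0.2,0,0,0,0],[0.2,0,0,0,0]]]'

```text
time: 3.75
ee_pos: [0.5741, 0.26, 0.0333]
ee_rot: [[0.083, 0.997, 0.001], [0.997, -0.083, 0.0], [0.0, 0.001, -1.0]]
wrist_force: [0.0, -0.0, 0.5]
width: 0.0339
gripper_force: 0.0
```

>>> step_arm --steps '[[[1,0,0,0,0],[1,0,0,0,0],[1,0,0,0,0],[1,0,0,0,0]]]' --squeeze 14

```text
time: 4.25
ee_pos: [0.5739, 0.2602, 0.0332]
ee_rot: [[0.084, 0.997, 0.001], [0.997, -0.084, 0.001], [0.001, 0.001, -1.0]]
wrist_force: [-2.1, -0.5, 7.5]
width: 0.0148
gripper_force: 21.2
```

>>> step_arm --steps '[[[1,0,0,0,0],[1,-1.3,0,-4,0],[1,-1.3,0,-4,0],[1,-1.2,0,-3.5,0],[1,-1.2,0,-3.5,0],[1,0,0,0,0],[1,0,0,0,0],[1,0,0,0,0]]]' --squeeze 10

```text
time: 5.25
ee_pos: [0.573, 0.255, 0.0471]
ee_rot: [[0.083, 0.997, -0.0], [0.997, -0.083, -0.0], [-0.0, -0.0, -1.0]]
wrist_force: [0.6, -1.4, -5.1]
width: 0.015
gripper_force: 19.8
```

>>> step_arm --steps '[[[1,0,0,0,0],[1,0,0,0,0]]]'

```text
time: 5.5
ee_pos: [0.573, 0.255, 0.0472]
ee_rot: [[0.084, 0.997, -0.0], [0.997, -0.084, -0.0], [-0.0, -0.0, -1.0]]
wrist_force: [0.6, -1.6, -4.4]
width: 0.0152
gripper_force: 19.8
```

>>> step_arm --steps '[[[1,1.2,0,3.5,0],[1,1.2,0,3.5,0],[1,1.3,0,4,0],[1,1.3,0,4,0],[0.2,0,0,0,0],[0.2,0,0,0,0],[0.2,0,0,-42,0],[0.2,0,0,-42,0],[0.2,-56,11,0,0],[0.2,-56,11,0,0],[0.2,-56,11,0,0],[0.2,-55,10.7,0,0]]]'

```text
time: 7.0
ee_pos: [0.5984, 0.0321, 0.1165]
ee_rot: [[0.084, 0.996, 0.0], [0.996, -0.084, -0.0], [-0.0, 0.0, -1.0]]
wrist_force: [1.6, 0.5, -0.5]
width: 0.0341
gripper_force: 0.0
```

>>> step_arm --steps '[[[0.2,0,0,40,0],[0.2,0,0,30,0],[0.2,0,0,14,0],[0.2,0,0,0,0]]]'

```text
time: 7.5
ee_pos: [0.5981, 0.034, 0.0319]
ee_rot: [[0.084, 0.997, -0.001], [0.997, -0.084, -0.0], [-0.001, -0.001, -1.0]]
wrist_force: [0.6, -0.4, -0.0]
width: 0.0343
gripper_force: 0.0
```

>>> step_arm --steps '[[[1,0,0,0,0],[1,0,0,0,0],[1,0,0,0,0],[1,-1.3,0,-4,0],[1,-1.3,0,-4,0],[1,-1.2,0,-3.5,0],[1,-1.2,0,-3.5,0],[1,0,0,0,0],[1,0,0,0,0],[1,0,0,0,0]]]'

```text
time: 8.75
ee_pos: [0.5979, 0.0292, 0.0472]
ee_rot: [[0.083, 0.997, -0.0], [0.997, -0.083, -0.0], [-0.0, -0.0, -1.0]]
wrist_force: [0.6, 1.1, -2.3]
width: 0.015
gripper_force: 20.6
```

>>> step_arm --steps '[[[1,0,0,0,0],[1,0,0,0,0]]]'

```text
time: 9.0
ee_pos: [0.598, 0.0292, 0.0473]
ee_rot: [[0.084, 0.997, -0.0], [0.997, -0.084, -0.0], [-0.0, -0.0, -1.0]]
wrist_force: [0.4, -0.2, -1.3]
width: 0.0151
gripper_force: 20.6
```

>>> step_arm --steps '[[[1,1.2,0,3.5,0],[1,1.2,0,3.5,0],[1,1.3,0,4,0],[1,1.3,0,4,0],[0.2,0,0,0,0],[0.2,0,0,0,0],[0.2,0,0,-42,0],[0.2,0,0,-42,0],[0.2,-57,-2.5,0,0],[0.2,-57,-2.5,0,0],[0.2,-57,-2.5,0,0],[0.2,-56,-2.5,0,0]]]'

```text
time: 10.5
ee_pos: [0.569, -0.193, 0.1165]
ee_rot: [[0.084, 0.997, 0.0], [0.997, -0.084, -0.0], [0.0, 0.0, -1.0]]
wrist_force: [0.8, 0.4, -0.2]
width: 0.034
gripper_force: 0.0
```

>>> step_arm --steps '[[[0.2,0,0,0,-0.96],[0.2,0,0,40,0],[0.2,0,0,30,0],[0.2,0,0,14,0],[0.2,0,0,0,0]]]'

```text
time: 11.12
ee_pos: [0.5692, -0.1913, 0.032]
ee_rot: [[-0.05, 0.999, -0.001], [0.999, 0.05, -0.0], [0.0, -0.001, -1.0]]
wrist_force: [0.2, 0.4, 0.8]
width: 0.0341
gripper_force: 0.0
```

>>> step_arm --steps '[[[1,0,0,0,0],[1,0,0,0,0],[1,0,0,0,0],[1,-1.3,0,-4,0],[1,-1.3,0,-4,0],[1,-1.2,0,-3.5,0],[1,-1.2,0,-3.5,0],[1,0,0,0,0],[1,0,0,0,0],[1,0,0,0,0]]]'

```text
time: 12.38
ee_pos: [0.5697, -0.1961, 0.0472]
ee_rot: [[-0.051, 0.999, -0.0], [0.999, 0.051, -0.0], [0.0, -0.0, -1.0]]
wrist_force: [0.5, -0.4, -1.5]
width: 0.0146
gripper_force: 20.7
```

>>> step_arm --steps '[[[1,0,0,0,0],[1,0,0,0,0]]]'

```text
time: 12.62
ee_pos: [0.5697, -0.1962, 0.0473]
ee_rot: [[-0.05, 0.999, -0.0], [0.999, 0.05, -0.0], [-0.0, -0.0, -1.0]]
wrist_force: [-0.6, -0.9, -1.8]
width: 0.0149
gripper_force: 20.7
```

Left reads about 4.7 N, so it is solid. Middle (1.3–2.3 N) and right (1.5–1.8 N) are hollow. So left goes to the far (red) tray, and the other two go to the near (blue) tray.

>>> step_arm --steps '[[[1,1.2,0,3.5,0],[1,1.2,0,3.5,0],[1,1.3,0,4,0],[1,1.3,0,4,0],[0.2,0,0,0,0],[0.2,0,0,0,0],[0.2,0,0,-50,0],[0.2,0,0,-50,0],[-0.4,-39,36,0,0],[-0.4,-39,36,0,0],[-0.4,0,0,0,-1],[-0.4,0,0,0,-1]]]'

```text
time: 14.12
ee_pos: [0.6452, -0.2662, 0.1317]
ee_rot: [[-0.327, 0.945, -0.001], [0.945, 0.327, -0.0], [-0.0, -0.001, -1.0]]
wrist_force: [-0.0, -0.7, 0.2]
width: 0.0601
gripper_force: 0.0
```

>>> step_arm --steps '[[[-0.4,0,0,0,-1],[-0.4,0,0,0,-1],[-0.4,0,0,0,-1],[-0.4,0,0,0,-1],[-0.4,0,0,0,-1],[-0.4,0,0,0,-1],[-0.4,0,0,0,-1],[-0.4,0,0,0,-1],[-0.4,0,0,0,-1],[-0.4,0,0,0,-0.25],[-0.4,0,0,0,0]]]'

```text
time: 15.5
ee_pos: [0.6452, -0.2656, 0.1322]
ee_rot: [[-0.999, -0.048, -0.0], [-0.048, 0.999, 0.0], [0.0, 0.0, -1.0]]
wrist_force: [0.3, 0.4, -0.5]
width: 0.0599
gripper_force: 0.0
```

```bash
python3 - <<'E'
from meas import *
rollers(); s=bot.sense(); print(s['ee_pos'],s['ee_rot'][:,1],s['width'])
E
```

```text
px [267. 157.] x 0.5932 y -0.0416 z 0.0474 yaw -4.84 len 0.119
px [318. 162.] x 0.5710 y -0.2222 z 0.0474 yaw 2.95 len 0.039
px [200. 165.] x 0.5677 y 0.1861 z 0.0473 yaw -4.57 len 0.120
[ 0.64529852 -0.26548644  0.13226771] [-4.81563877e-02  9.98839808e-01 -3.40596506e-05] 0.059770082294304555
```

>>> step_arm --steps '[[[-0.4,0,0,45,0],[-0.4,0,0,40,0],[-0.4,0,0,22,0],[-0.4,8,0,0,0],[-0.4,8,0,0,0],[-0.4,6,0,0,0],[-0.4,6,0,0,0],[-0.4,6,0,0,0],[-0.4,6,0,0,0.1],[-0.4,6,0,0,0.1]]]'

```text
time: 16.85
ee_pos: [0.5989, -0.2678, 0.0253]
ee_rot: [[-1.0, -0.021, -0.0], [-0.021, 1.0, -0.0], [0.0, -0.0, -1.0]]
wrist_force: [-0.9, -0.2, -0.5]
width: 0.0601
gripper_force: 0.0
```

```bash
python3 - <<'E'
from meas import *
s,t,o=rollers(); cv2.imwrite('pics/a.png',t['color'][100:330,110:420])
E
```

```text
px [267. 157.] x 0.5934 y -0.0416 z 0.0475 yaw -4.72 len 0.119
px [200. 165.] x 0.5681 y 0.1860 z 0.0475 yaw -4.58 len 0.119
```

View pics/a.png

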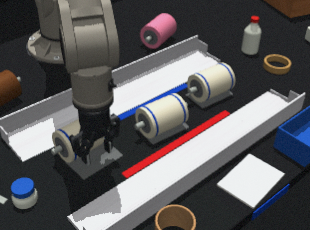

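The pusher sits behind the right roller, which has left its pad towards the near tray. I keep following it.

>>> step_arm --steps '[[[-0.4,10,0,0,0.1],[-0.4,10,0,0,0.1],[-0.4,10,0,0,0],[-0.4,10,0,0,0],[-0.4,10,0,0,0],[-0.4,10,0,0,0],[-0.4,10,0,0,0],[-0.4,10,0,0,0],[-0.4,10,0,0,0],[-0.4,10,0,0,0],[-0.4,7,0,0,0],[-0.4,6,0,0,0]]]'

```text
time: 18.45
ee_pos: [0.4861, -0.2675, 0.0254]
ee_rot: [[-1.0, 0.005, 0.0], [0.005, 1.0, -0.0], [-0.0, -0.0, -1.0]]
wrist_force: [0.8, 0.5, 0.4]
width: 0.0597
gripper_force: 0.3
```

```bash
python3 - <<'E'
from meas import *
s,t,o=rollers(); print(bot.sense()['wrist_force']); cv2.imwrite('pics/b.png',np.hstack([t['color'][100:330,60:370],s['color'][100:330,200:420]]))
E
```

```text
px [267. 157.] x 0.5930 y -0.0417 z 0.0475 yaw -4.51 len 0.119
px [200. 165.] x 0.5681 y 0.1861 z 0.0473 yaw -4.83 len 0.120
px [320. 201.] x 0.4337 y -0.2228 z 0.0489 yaw 4.66 len 0.036
[ 0.0503353   0.98297101 -0.44268789]
```

View pics/b.png

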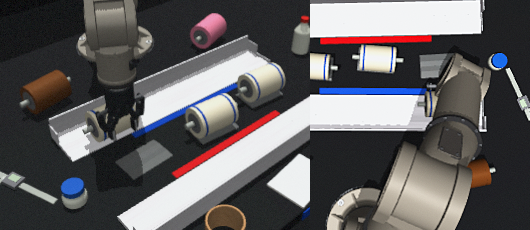

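>>> step_arm --steps '[[[-0.4,5,0,0,0],[-0.4,5,0,0,0],[-0.4,5,0,0,0],[-0.4,4,0,0,0],[-0.4,0,0,0,0],[-0.4,-20,0,0,0],[-0.4,-20,0,0,0],[-0.4,0,0,-40,0],[-0.4,0,0,-50,0]]]'

```text
time: 19.68
ee_pos: [0.507, -0.2673, 0.1155]
ee_rot: [[-1.0, 0.005, -0.002], [0.005, 1.0, 0.001], [0.002, 0.001, -1.0]]
wrist_force: [0.7, -0.2, -0.2]
width: 0.0597
gripper_force: 0.0
```

```bash
python3 - <<'E'
from meas import *
s,t,o=rollers(); D=cloud(t).reshape(-1,3); D=D[(D[:,2]>.075)&(abs(D[:,1]+.265)<.055)&(abs(D[:,0]-.41)<.06)&(D[:,2]<.11)]
print(D.mean(0),D.max(0),len(D), bot.sense()['ee_pos'])
E
```

```text
px [267. 157.] x 0.5932 y -0.0416 z 0.0475 yaw -4.74 len 0.119
px [200. 165.] x 0.5679 y 0.1861 z 0.0472 yaw -4.86 len 0.120
[ 0.41368726 -0.27415087  0.08564926] [ 0.43691831 -0.21024459  0.09463426] 381 [ 0.50987727 -0.26882167  0.1200867 ]
```

>>> step_arm --steps '[[[-0.4,-31,44,0,0],[-0.4,-31,44,0,0],[-0.4,-31,44,0,0],[-0.4,-30,44,0,0],[-0.4,-30,44,0,0.56],[-0.4,0,0,0,0],[-0.4,0,0,45,0],[-0.4,0,0,30,0],[-0.4,0,0,20,0],[-0.4,7,0,0,0],[-0.4,6,0,0,0],[-0.4,6,0,0,0]]]'

```text
time: 21.28
ee_pos: [0.643, -0.047, 0.0217]
ee_rot: [[-0.996, 0.084, 0.002], [0.084, 0.996, 0.0], [-0.002, 0.0, -1.0]]
wrist_force: [1.0, -0.7, 0.7]
width: 0.0597
gripper_force: 0.3
```

>>> step_arm --steps '[[[-0.4,6,0,0,0],[-0.4,6,0,0,-0.1],[-0.4,6,0,0,-0.1],[-0.4,6,0,0,-0.1],[-0.4,8,0,0,-0.1],[-0.4,10,0,0,-0.1],[-0.4,10,0,0,0],[-0.4,10,0,0,0],[-0.4,10,0,0,0],[-0.4,10,0,0,0],[-0.4,10,0,0,0],[-0.4,10,0,0,0]]]'

```text
time: 22.78
ee_pos: [0.5402, -0.0437, 0.0204]
ee_rot: [[-1.0, 0.014, 0.0], [0.014, 1.0, -0.0], [-0.0, -0.0, -1.0]]
wrist_force: [-0.6, 0.1, -0.0]
width: 0.0597
gripper_force: 0.0
```

```bash
python3 - <<'E'
from meas import *
s,t,o=rollers(); print(bot.sense()['ee_pos']); cv2.imwrite('pics/c.png',np.hstack([t['color'][100:330,60:370],s['color'][100:330,140:420]]))
E
```

```text
px [200. 165.] x 0.5680 y 0.1863 z 0.0472 yaw -4.68 len 0.120
px [334. 207.] x 0.3950 y -0.2687 z 0.0470 yaw -0.68 len 0.122
[ 0.53958486 -0.04377469  0.02030263]
```

View pics/c.png

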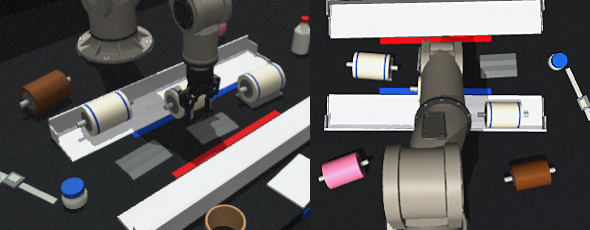

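The right roller lies seated in the near trough at x=0.395. The middle roller is moving ahead of the fingers.

>>> step_arm --steps '[[[-0.4,10,0,0,0],[-0.4,10,0,0,0],[-0.4,10,0,0,0],[-0.4,10,0,0,0],[-0.4,8,0,0,0],[-0.4,6,0,0,0],[-0.4,5,0,0,0],[-0.4,5,0,0,0],[-0.4,5,0,0,0],[-0.4,3,0,0,0],[-0.4,0,0,0,0]]]'

```text
time: 24.25
ee_pos: [0.4686, -0.0427, 0.0203]
ee_rot: [[-1.0, 0.014, -0.0], [0.014, 1.0, -0.0], [0.0, -0.0, -1.0]]
wrist_force: [0.6, -0.4, -0.3]
width: 0.0598
gripper_force: 0.0
```

```bash
python3 - <<'E'
from meas import *
s,t,o=rollers(); print(bot.sense()['ee_pos']);D=cloud(t).reshape(-1,3); D=D[(D[:,2]>.07)&(abs(D[:,1]+.04)<.055)&(D[:,0]<.46)&(D[:,0]>.35)&(D[:,2]<.1)]; print(D.mean(0),D.max(0),len(D))
E
```

```text
px [200. 165.] x 0.5677 y 0.1861 z 0.0473 yaw -5.01 len 0.120
px [334. 207.] x 0.3945 y -0.2686 z 0.0473 yaw -0.46 len 0.122
[ 0.46892446 -0.04267502  0.02035319]
[ 0.40554347 -0.07177521  0.08649809] [0.45976212 0.01309066 0.09957844] 224
```

>>> step_arm --steps '[[[-0.4,-20,0,0,0],[-0.4,-20,0,0,0],[-0.4,0,0,-50,0],[-0.4,0,0,-50,0],[-0.4,2,47,0,0],[-0.4,2,47,0,0],[-0.4,0,47,0,0],[-0.4,2,47,0,0],[-0.4,0,46,0,0.5],[-0.4,0,0,0,0]]]'

```text
time: 25.6
ee_pos: [0.5056, 0.1948, 0.1202]
ee_rot: [[-0.997, 0.079, 0.0], [0.079, 0.997, 0.001], [0.0, 0.001, -1.0]]
wrist_force: [1.2, -0.8, -0.7]
width: 0.0597
gripper_force: 0.0
```

```bash
python3 - <<'E'
from meas import *
rollers(); print(bot.sense()['ee_pos'])
E
```

```text
px [209. 164.] x 0.5654 y 0.1612 z 0.0474 yaw -3.95 len 0.071
px [265. 207.] x 0.3982 y -0.0318 z 0.0468 yaw -0.56 len 0.119
px [334. 207.] x 0.3944 y -0.2684 z 0.0472 yaw -0.56 len 0.122
[0.50583042 0.19085594 0.1200985 ]
```

Both hollow rollers are seated. Next is the solid roller, pushed towards the far tray.

>>> step_arm --steps '[[[-0.4,6,0,45,0],[-0.4,0,0,30,0],[-0.4,0,0,20,0],[-0.4,-6,0,0,0],[-0.4,-6,0,0,0],[-0.4,-6,0,0,0],[-0.4,-6,0,0,0],[-0.4,-6,0,0,-0.1],[-0.4,-6,0,0,-0.1],[-0.4,-6,0,0,-0.1],[-0.4,-8,0,0,-0.1],[-0.4,-8,0,0,-0.1]]]'

```text
time: 27.2
ee_pos: [0.5585, 0.1875, 0.0253]
ee_rot: [[-1.0, 0.013, 0.0], [0.013, 1.0, -0.0], [-0.0, -0.0, -1.0]]
wrist_force: [0.1, 0.0, -0.0]
width: 0.0601
gripper_force: 0.0
```

>>> step_arm --steps '[[[-0.4,-10,0,0,-0.1],[-0.4,-10,0,0,-0.1],[-0.4,-10,0,0,0],[-0.4,-10,0,0,0],[-0.4,-10,0,0,0],[-0.4,-10,0,0,0]]]'

```text
time: 27.95
ee_pos: [0.6184, 0.188, 0.0252]
ee_rot: [[-1.0, -0.014, -0.0], [-0.014, 1.0, -0.0], [0.0, -0.0, -1.0]]
wrist_force: [-0.7, -0.2, 0.5]
width: 0.0598
gripper_force: 0.0
```

```bash
python3 - <<'E'
from meas import *
s,t,o=rollers(); print(bot.sense()['ee_pos']); cv2.imwrite('pics/d.png',np.hstack([t['color'][100:330,120:430],s['color'][60:290,140:420]]))
E
```

```text
px [215. 132.] x 0.6760 y 0.1418 z 0.0450 yaw -0.22 len 0.046
px [264. 207.] x 0.3978 y -0.0318 z 0.0468 yaw -0.38 len 0.119
px [334. 207.] x 0.3941 y -0.2692 z 0.0475 yaw -0.25 len 0.122
[0.61914898 0.18789601 0.0253818 ]
```

View pics/d.png

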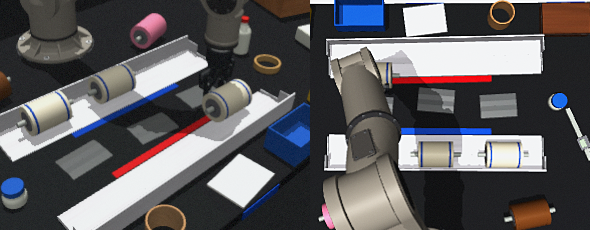

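The solid roller is at the foot of the far ramp, just ahead of the fingers. I push it over the crest slowly.

>>> step_arm --steps '[[[-0.4,-8,0,0,0],[-0.4,-7,0,0,0],[-0.4,-7,0,0,0],[-0.4,-7,0,0,0],[-0.4,-7,0,0,0],[-0.4,-6,0,0,0],[-0.4,-5,0,0,0],[-0.4,-5,0,0,0],[-0.4,-5,0,0,0],[-0.4,-4,0,0,0],[-0.4,0,0,0,0],[-0.4,0,0,0,0]]]'

```text
time: 29.55
ee_pos: [0.6787, 0.1888, 0.0253]
ee_rot: [[-1.0, -0.014, -0.0], [-0.014, 1.0, -0.0], [0.0, -0.0, -1.0]]
wrist_force: [-0.9, -0.9, -0.2]
width: 0.0599
gripper_force: 0.0
```

>>> step_arm --steps '[[[-0.4,20,0,0,0],[-0.4,30,0,0,0],[-0.4,0,0,-50,0],[-0.4,0,0,-50,0],[-0.4,30,0,-50,0],[-0.4,30,0,0,0],[-0.4,30,0,0,0],[-0.4,0,0,0,0],[-0.4,0,0,0,0],[-0.4,0,0,0,0]]]'

```text
time: 30.8
ee_pos: [0.5394, 0.1867, 0.1752]
ee_rot: [[-1.0, -0.014, 0.0], [-0.014, 1.0, -0.0], [-0.0, -0.0, -1.0]]
wrist_force: [-0.7, 0.1, -0.2]
width: 0.0599
gripper_force: 0.0
```

```bash
python3 - <<'E'
from meas import *
rollers(); s,t,o=rollers(); print(bot.sense()['ee_pos']); cv2.imwrite('pics/e.png',np.hstack([t['color'][80:330,20:430],s['color'][60:310,90:440]]))
E
```

```text
px [203. 113.] x 0.7485 y 0.1783 z 0.0467 yaw 0.65 len 0.118
px [264. 207.] x 0.3978 y -0.0319 z 0.0467 yaw -0.65 len 0.119
px [334. 207.] x 0.3946 y -0.2690 z 0.0473 yaw -0.31 len 0.122
px [203. 113.] x 0.7482 y 0.1785 z 0.0468 yaw 0.72 len 0.119
px [264. 207.] x 0.3981 y -0.0317 z 0.0467 yaw -0.35 len 0.119
px [334. 207.] x 0.3947 y -0.2686 z 0.0468 yaw -0.06 len 0.122
[0.5390948  0.18669504 0.17505772]
```

View pics/e.png

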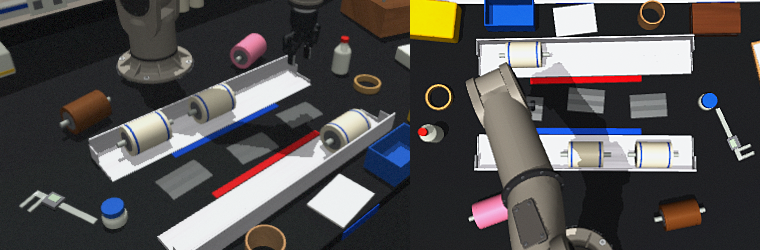

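All three rollers lie in their troughs. The solid one is in the far red tray at x=0.748 and the two hollow ones are in the near blue tray. I wait two seconds for any rocking to stop, then hand in.

>>> step_arm --steps '[[[-0.4,0,0,0,0],[-0.4,0,0,0,0],[-0.4,0,0,0,0],[-0.4,0,0,0,0],[-0.4,0,0,0,0],[-0.4,0,0,0,0],[-0.4,0,0,0,0],[-0.4,0,0,0,0],[-0.4,0,0,0,0],[-0.4,0,0,0,0],[-0.4,0,0,0,0],[-0.4,0,0,0,0]]]'

```text
time: 32.5
ee_pos: [0.5388, 0.1868, 0.1753]
ee_rot: [[-1.0, -0.014, -0.0], [-0.014, 1.0, -0.0], [0.0, -0.0, -1.0]]
wrist_force: [0.3, 0.2, -0.1]
width: 0.0597
gripper_force: 0.0
```

```bash
python3 -c "
from meas import *
rollers(); print(bot.close_job())"
```

```text
px [203. 113.] x 0.7484 y 0.1784 z 0.0467 yaw 0.65 len 0.118
px [265. 207.] x 0.3978 y -0.0317 z 0.0469 yaw -0.45 len 0.119
px [334. 207.] x 0.3949 y -0.2689 z 0.0469 yaw -0.29 len 0.122
the job is handed in; nothing more can be done
None
```

The job is handed in at about 32.5 s: the solid roller (left) lies settled in the far, red-marked tray and the two hollow ones (middle and right) in the near, blue-marked tray; no verdict came back.

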